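# Draw a portion of glue for the next worker

## Robot

A 6-joint arm with a two-finger parallel gripper is mounted at the origin on the work surface. World frame = base frame: x ahead of the robot, y to its left, z up, the work surface at z = 0. Lengths are in m, angles in rad, forces in N, time in s.
With the tool pointing down it reaches from about 0.35 to 0.775 m from the base axis. Payload 7.3 kg.
Tool frame: the origin (TCP) lies between the finger pads; the fingertips stand 14 mm ahead of it and the grasp point (between the pads) lies 5 mm behind it; z points along the fingers, y is the line along which they close (so a half turn about z gives the same grasp; the last joint's range is limited). The gripper opens to 92 mm and grips with 3 to 60 N. Pads are 19 mm wide; open, the fingers measure 130 mm over their backs; the gripper's body (75 mm by 190 mm) begins 47 mm behind the grasp point.
Start: joints at [-1.453, 0.342, 1.524, -0, 1.275, -0.146], TCP at [0.137, -0.507, 0.241] pointing down, gripper open.
Joint ranges: [-2.53, 2.53], [-0.77, 2.02], [0.04, 2.7], [-1, 4.14], [0.28, 2.66], [-3.11, 3.11]. Speed limits (rad/s): [2.57, 2.57, 3.14, 3.14, 3.14, 3.14].

## Interface

Orientations are given as [roll, pitch, yaw] about the fixed x, y, z axes, in that order (R = Rz(yaw) Ry(pitch) Rx(roll)).
In Python, from cell import robot, eyes gives the robot as it stands. The module is installed in compiled form; this text tells all that it offers.
- The arm moves only by the shell command python3 -m handwheel 'ROWS' [FORCE]. ROWS is JSON, one flat list of numbers, 5 for each row, row after row: the shift along the world's x, y, z in mm, then the turn about the world's z in rad, then the opening, from 0 (shut) to 1 (fully open). In form: [x, y, z, spin, jaw, x, y, z, spin, jaw, ...]. A call has 1 to 8 rows; each row shifts and turns the commanded pose from where the row before left it; what a row does not reach is not made up. A row lasts 1/10 s, in which the tool goes at most 50 mm and 8.59 degrees, less where a joint would pass 70% of its speed; a pose out of reach is approached as far as the arm can. A call with a gripper value outside its range is refused whole. The fingers move at their own pace and stop on an object; FORCE is the grip in N (left out, the last holds). Time passes only in rows, so rows that do not move let the fingers close. It gives the time, the measured TCP pose, the force, the opening and the grip force at its end, in the units of the state.
- robot.observe(): the state, without advancing time (a new reading comes with each control period).
- eyes.read_camera(name): name is "side" or "top"; returns (picture, depth): 480x640x3 uint8, blue, green, red; 480x640 float32, m along the optical axis (not along the pixel's ray), 0 where there is no reading.
- eyes.calibration(name): a dict with "fx", "fy", "cx", "cy" (pixels), "world_to_cam" (4x4, takes a point from world to camera coordinates). Camera axes: x right, y down, z forward; pixel columns grow to the right and rows downward; lengths in m; the calibration is good to about 2 mm. A picture is of the moment at which its call begins. calibration takes no time and is no camera call.
- robot.hand_in(): hands the job in; it is judged then, once.
The state is a dict: "time": time; "qpos": joint angles; "qvel": joint speeds; "joint_efforts": joint torques, N m; "tool_pos": TCP position; "tool_rot": TCP orientation; "contact_force": force on the tool from outside, world axes, zero at the start; "torque": the same for the moment, N m; "opening": finger opening in m; "grip_force": force on a finger pad.
Only numpy, scipy, OpenCV 4.12 (cv2) and the standard library are available. Lean on these libraries where they do the work, as an engineer would, in place of code of your own. Each camera call takes 0.05 s, during which the arm holds its last target. There are 200 camera calls.

## Task

Fetch a portion of glue: lift the metal pot by its handle off the two-pronged hook, stand it on the dispenser's round drip tray with its mouth under the spout, and let go of it. Press the pump cap on top of the canister right down and let it spring back up, with the pot standing there, then carry the pot to the round cork mat, stand it fully on the mat, and let go. Keep the pot upright all the way, set it down rather than drop it, never work the pump without the pot under the spout, and leave the jar, the twine spool and the brush where they are.

Things in the scene. Friction and masses are not known exactly. Their poses are not given: they have to be found in the camera images.
- pot: Plain metal glue pot, open on top: 100 mm wide at the rim, 84 mm at the foot, 65 mm high, about 220 g. A stiff upright handle arches over the mouth: two flat posts 106 mm apart along the pot's y axis, joined by a level bar. Origin: centre of its underside; z up. It starts hanging by the bar on the stand's prongs, upright.
- pot_handle (a point): Middle of the pot's handle bar, 160 mm above the pot's underside. The bar runs along the pot's y axis, is 114 mm long, 14 mm thick (along x) and 12 mm high; grip it in its middle from above, closing along the pot's x axis.
- pot_mouth (a point): Centre of the pot's mouth, 65 mm above its underside; the mouth is 92 mm wide inside.
- stand: Fixed steel hook stand; origin on the table below the hanging pot. Its 16 mm post (239 mm high) stands 90 mm along +x. From the post's top two level 9 mm rods run to -x, at y = +/-34 mm, under the pot's handle bar; at x = -30 to -36 mm their ends turn up by 20 mm. Foot slab 12 mm thick, x -60 to +110 mm, 120 mm wide.
- prongs (a point): Point midway between the two rods, level with their upper side, 239 mm above the table, above the stand's origin; the pot's handle bar rests on the rods here (within 8 mm).
- dispenser: Fixed glue dispenser: white canister, 100 mm wide, 176 mm high, pump cap on top, spout in front, on a steel slab (x -185 to +95, 220 mm wide). Origin: on the table under the canister's axis; -x is its front. A shelf board hangs over the cap: underside 335 mm high, x -4 to +70, y +/-110, posts at x 50, y +/-95 mm. So press the cap from the front with the tool tilted 25 to 45 degrees.
- spout (a point): Mouth of the spout, 100 mm in front of the canister's axis and 105 mm above the table (28 mm above the rim of a pot on the tray); the spout is a 14 mm tube from the canister, its upper side is at most 138 mm high. Bring the pot in and out level, from the front.
- tray (a point): Centre of the upper side of the round drip tray, 120 mm wide, 12 mm above the table, 120 mm in front of the canister's axis. A pot standing at its centre has the spout 20 mm off its middle, well within its mouth.
- cap_top (a point): Centre of the top of the pump cap, a flat grey disc 52 mm wide and 16 mm thick; 210 mm above the table when up.
- cap (a joint): Travel of the pump cap, m: 0 is up, 0.014 fully down. It is sprung: about 2 N to start it, 10 N fully down; it returns by itself.
- mat: Fixed round cork mat, 170 mm wide, 6 mm thick; origin at the centre of its underside, on the table.
- jar: Glass jar with a metal lid, 66 mm wide, 100 mm high; leave it alone. Origin under its centre.
- twine: Twine spool, 72 mm wide, 72 mm high; leave it alone. Origin under its centre.
- brush: Glue brush, 180 mm long, lying on the table near the dispenser; leave it alone. It lies along its x axis.
There are look-alikes about, which are no part of the job. Of the things shaped like the pot, the metal one is meant. There is more than one size of the mat; the one meant has the size given above.

How it is judged:
On the way, in this order (a step that is already met when the one before it is completed fails the run):
1. the pot has been lifted off the hook and is held clear of the stand (horizontal distance between pot_handle and prongs above 0.06 m and contact force between pot and stand below 0.05 N and contact force between the fingers and pot above 0.5 N), for 0.1 s.
2. the pot stands upright on the drip tray, its mouth under the spout, and has been let go (horizontal distance between pot and spout below 0.036 m and z of pot in the frame of dispenser between 0.01 and 0.017 m and angle between pot's own z axis and vertical below 0.06 rad and contact force between the fingers and pot below 0.05 N and linear speed of pot below 0.02 m/s), for 0.2 s.
3. the pump cap is pressed right down with the pot standing under the spout (horizontal distance between pot and spout below 0.036 m and z of pot in the frame of dispenser between 0.01 and 0.017 m and angle between pot's own z axis and vertical below 0.06 rad and value of joint cap above 0.0115 m), for 0.1 s.
4. the cap has sprung back up with the pot still under the spout (horizontal distance between pot and spout below 0.036 m and z of pot in the frame of dispenser between 0.01 and 0.017 m and angle between pot's own z axis and vertical below 0.06 rad and value of joint cap below 0.002 m), for 0.1 s.
At the end, for the whole second after the job is handed in: The pot stands upright (within 3 degrees) and at rest on the cork mat, with its whole foot on it (centre within 42 mm of the mat's), let go, and the pump cap is up (horizontal distance between pot and mat below 0.042 m and z of pot in the frame of mat between 0.003 and 0.01 m and angle between pot's own z axis and vertical below 0.06 rad and value of joint cap below 0.002 m and contact force between the fingers and pot below 0.05 N and linear speed of pot below 0.02 m/s); the robot touches nothing.
It fails at once if the pump was worked (more than 4 mm) without the pot under the spout (value of joint cap above 0.004 m and not (horizontal distance between pot and spout below 0.036 m and z of pot in the frame of dispenser between 0.01 and 0.017 m and angle between pot's own z axis and vertical below 0.06 rad)).
It fails at once if the pot was tipped by more than 30 degrees (angle between pot's own z axis and vertical above 0.52 rad).
It fails at once if the pot was dropped (fell faster than 0.4 m/s, untouched by the fingers) (linear speed of pot above 0.4 m/s and contact force between the fingers and pot below 0.01 N).
It fails at once if the jar, the twine spool or the brush was moved by more than 30 mm (distance of any of jar, twine, brush from where it was at the start of the episode above 0.03 m).
It also fails if it takes over 72 s, if anything falls off the work surface, if the arm or the gripper's body presses on something with over 40 N, if the wrist force passes 120 N, or if a joint passes its speed limit or range.

## Working session

There is one attempt and no reset: what is moved stays moved. The work goes in short steps, Python scripts to look and compute and a shell command to move; the robot and the scene stay as the last step left them, time stands still between calls to the robot, and variables do not carry over. Pictures are saved under pics/ and viewed, at most 11 in all, crops included, and the job is handed in when it is done.

```bash
mkdir -p pics
python3 - <<'E'
from cell import robot, eyes
import cv2,numpy as np
print(robot.observe())
for n in("side","top"):
    p,d=eyes.read_camera(n); cv2.imwrite(f"pics/{n}0.png",p); np.savez(f"{n}0.npz",p=p,d=d)
    c=eyes.calibration(n); print(n,{k:np.round(v,3) for k,v in c.items()}, np.round(np.linalg.inv(c["world_to_cam"])[:3,3],3))
E
```

```text
{'time': 0.0, 'qpos': array([-1.45298630e+00,  3.42711401e-01,  1.52499806e+00,  7.43890683e-06,
        1.27539054e+00, -1.45994528e-01]), 'qvel': array([-0.00130339,  0.0005968 ,  0.00031937, -0.00092769,  0.00044179,
        0.00041559]), 'joint_efforts': array([-4.38348679e-04, -4.31243920e+01, -2.44222856e+01,  7.18801282e-02,
        5.60044439e-02, -1.52467323e-04]), 'tool_pos': array([ 0.1368784 , -0.50645408,  0.24005744]), 'tool_rot': array([-3.14010239e+00, -2.26319865e-04,  2.63802218e-01]), 'contact_force': array([-1.36494036,  0.23816756, -0.18206091]), 'torque': array([-0.00226417, -0.03224077,  0.00640234]), 'grip_force': 0.0, 'opening': 0.09168349279263967}
side {'fx': np.float64(506.699), 'fy': np.float64(506.699), 'cx': np.float64(315.803), 'cy': np.float64(237.239), 'world_to_cam': array([[-9.260e-01, -3.770e-01, -1.000e-03,  4.810e-01],
       [-2.800e-01,  6.910e-01, -6.670e-01,  1.980e-01],
       [ 2.520e-01, -6.170e-01, -7.450e-01,  1.294e+00],
       [ 0.000e+00,  0.000e+00,  0.000e+00,  1.000e+00]])} [0.176 0.844 1.097]
top {'fx': np.float64(591.738), 'fy': np.float64(591.738), 'cx': np.float64(318.087), 'cy': np.float64(247.096), 'world_to_cam': array([[ 0.025, -1.   , -0.003,  0.059],
       [-0.998, -0.025, -0.056,  0.503],
       [ 0.056,  0.004, -0.998,  1.776],
       [ 0.   ,  0.   ,  0.   ,  1.   ]])} [0.401 0.064 1.802]
```

View pics/top0.png

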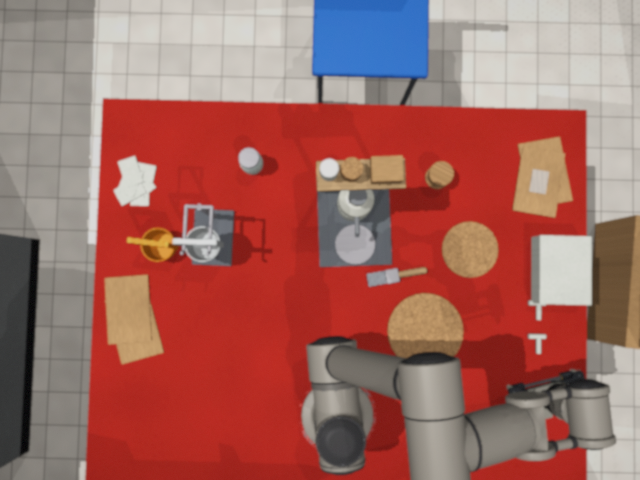

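View pics/side0.png

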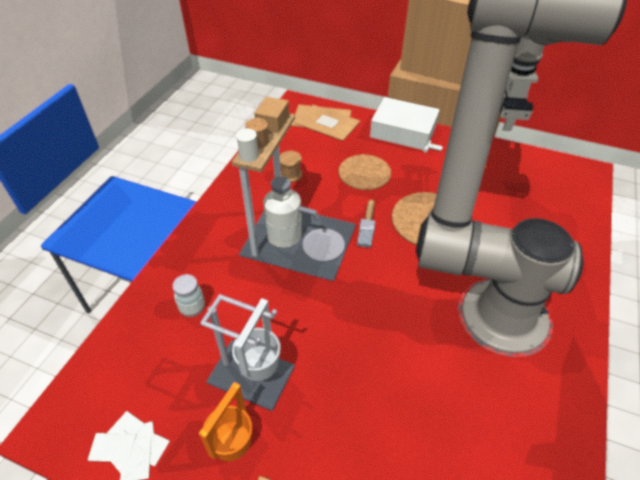

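The top view shows the stand and metal pot at about (205,240), and the orange decoy at (157,245). The dispenser canister is at (355,203) and its tray at (355,243). The two mats are at (470,249) and (425,328), the spool at (440,175) and the jar at (250,160). Next I'll enlarge the stand area in both views and measure the mats and tray.

```bash
cat > h.py <<'E'
from cell import robot, eyes
import cv2,numpy as np
C={n:eyes.calibration(n) for n in("side","top")}
def ray(n,u,v):
    c=C[n];T=np.linalg.inv(c["world_to_cam"])
    return T[:3,3],T[:3,:3]@np.array([(u-c["cx"])/c["fx"],(v-c["cy"])/c["fy"],1])
def plane(n,u,v,z):
    o,d=ray(n,u,v); return o+d*(z-o[2])/d[2]
def two(a,b):   # (name,u,v) x2 -> point, gap
    o1,d1=ray(*a);o2,d2=ray(*b)
    s=np.linalg.lstsq(np.c_[d1,-d2],o2-o1,rcond=None)[0]
    p,q=o1+s[0]*d1,o2+s[1]*d2; return (p+q)/2,np.linalg.norm(p-q)
def cloud(n,d):
    v,u=np.indices(d.shape);c=C[n];T=np.linalg.inv(c["world_to_cam"])
    P=np.stack([(u-c["cx"])/c["fx"]*d,(v-c["cy"])/c["fy"]*d,d],-1)
    return P@T[:3,:3].T+T[:3,3]
E
python3 - <<'E'
from h import *
t=np.load("top0.npz");s=np.load("side0.npz")
a=cv2.resize(t['p'][185:285,120:240],None,fx=3.3,fy=3.3,interpolation=2)
b=cv2.resize(s['p'][285:415,190:310],None,fx=3.3,fy=3.3,interpolation=2)
h=max(a.shape[0],b.shape[0]);I=np.zeros((h,a.shape[1]+b.shape[1],3),np.uint8)
I[:a.shape[0],:a.shape[1]]=a;I[:b.shape[0],a.shape[1]:]=b
cv2.imwrite("pics/c1.png",I)
a=cv2.resize(t['p'][145:275,310:410],None,fx=4,fy=4,interpolation=2)
b=cv2.resize(s['p'][120:285,225:360],None,fx=2.9,fy=2.9,interpolation=2)
h=max(a.shape[0],b.shape[0]);I=np.zeros((h,a.shape[1]+b.shape[1],3),np.uint8)
I[:a.shape[0],:a.shape[1]]=a;I[:b.shape[0],a.shape[1]:]=b
cv2.imwrite("pics/c2.png",I)
# mats by colour in both views
for n,z in(("top",t),("side",s)):
    hsv=cv2.cvtColor(z['p'],cv2.COLOR_BGR2HSV)
    m=cv2.inRange(hsv,(8,60,90),(25,190,255))
    for k in cv2.findContours(m,0,2)[0]:
        if cv2.contourArea(k)<600 or len(k)<5: continue
        w=np.array([plane(n,*q[0],0.006)[:2] for q in k],np.float32)
        (c,r)=cv2.minEnclosingCircle(w); e=cv2.fitEllipse(w.reshape(-1,1,2)*1000)
        print(n,np.round(k.mean((0,1))),np.round(c,4),round(2000*r),np.round(e[0]),np.round(e[1]))
# height clouds
for n,z in(("top",t),("side",s)):
    P=cloud(n,z['d']);ok=z['d']>0
    q=ok&(P[...,2]>.22)&(P[...,2]<.30)&(P[...,1]>.2)&(P[...,1]<.6)&(P[...,0]>.2)
    print(n,q.sum(),"stand hi",np.round(P[q].min(0),3),np.round(P[q].max(0),3))
    print(n,"depth at pts",[np.round(P[v,u],3) for u,v in ([(355,243),(356,200),(470,249),(195,241)] if n=="top" else [(323,243),(281,185),(365,172),(250,325)])])
E
```

```text
top [423. 327.] [ 0.2584 -0.2575] 230 [ 269. -256.] [200. 234.]
top [138. 329.] [0.2782 0.6282] 286 [275. 633.] [162. 305.]
top [469. 248.] [ 0.5075 -0.3891] 172 [ 508. -389.] [169. 170.]
top [606. 290.] [ 0.4231 -0.8645] 408 [ 420. -847.] [173. 447.]
top [351. 174.] [ 0.7279 -0.0529] 283 [732. -73.] [112. 314.]
top [544. 180.] [ 0.7383 -0.5994] 269 [ 732. -606.] [178. 258.]
side [413. 215.] [ 0.2703 -0.2575] 228 [ 309. -260.] [111. 246.]
side [364. 171.] [ 0.5077 -0.3882] 176 [ 506. -388.] [168. 171.]
side [287. 132.] [ 0.8076 -0.4858] 509 [ 836. -498.] [354. 461.]
side [433.  73.] [ 0.3778 -1.2736] 1081 [  499. -1345.] [ 315. 1329.]
top 660 stand hi [0.46  0.337 0.222] [0.596 0.453 0.265]
top depth at pts [array([ 0.517, -0.04 ,  0.01 ]), array([ 0.62 , -0.029,  0.211]), array([ 0.507, -0.389,  0.01 ]), array([0.496, 0.394, 0.251])]
side 1203 stand hi [0.459 0.337 0.22 ] [0.598 0.454 0.26 ]
side depth at pts [array([ 0.515, -0.042,  0.013]), array([ 0.627, -0.025,  0.211]), array([ 0.503, -0.385,  0.006]), array([0.494, 0.402, 0.251])]
```

View pics/c1.png

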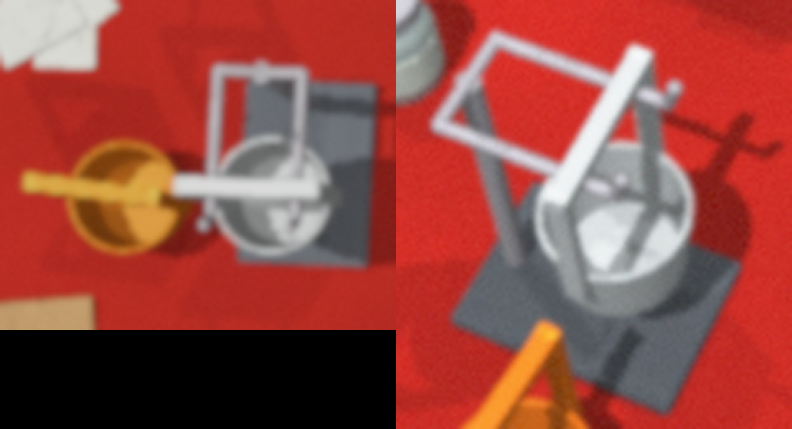

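View pics/c2.png

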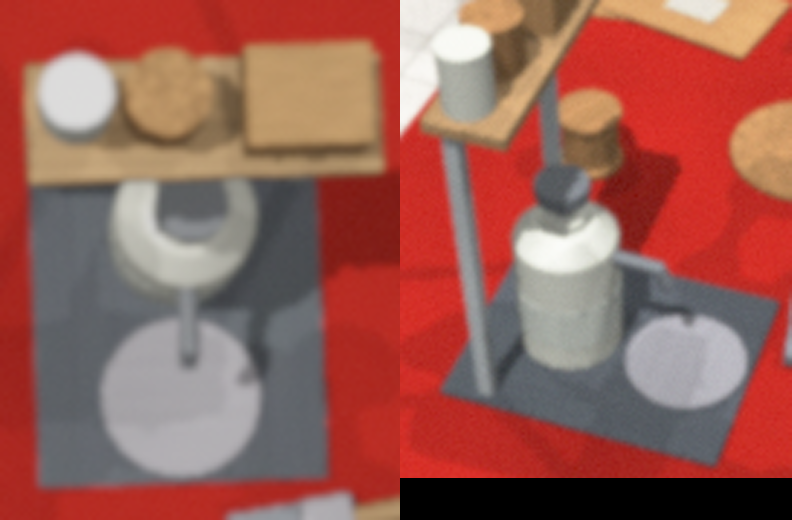

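Crops: the pot's bar and the two rods are clear, and the dispenser faces the robot with the cap at about (356,200) in the top view. The moves can't tilt the tool, so I'll check the gripper's shape for another way to press the cap, and measure the key points.

Run:
```python
from h import *
t=np.load("top0.npz");s=np.load("side0.npz")
cv2.imwrite("pics/g.png",cv2.resize(s['p'][0:150,440:640],None,fx=4,fy=4,interpolation=2))
def fit(Q): 
    c,sz,a=cv2.minAreaRect((Q[:,:2]*1000).astype(np.float32)); return np.round(c,1),np.round(sz,1),round(a,1)
both=[]
for n,z in(("top",t),("side",s)):
    P=cloud(n,z['d']);ok=z['d']>0;hsv=cv2.cvtColor(z['p'],cv2.COLOR_BGR2HSV)
    # bar
    b=ok&(P[...,2]>.244)&(P[...,2]<.262)&(P[...,0]>.46)&(P[...,0]<.53)&(P[...,1]>.3)&(P[...,1]<.5)
    print(n,"bar",b.sum(),fit(P[b]),np.round(np.median(P[b],0),3),np.round(np.percentile(P[b],[2,98],0),3))
    # cap
    b=ok&(P[...,2]>.2)&(P[...,2]<.222)&(abs(P[...,0]-.63)<.06)&(abs(P[...,1]+.035)<.06)
    print(n,"cap",b.sum(),fit(P[b]),np.round(np.median(P[b],0),3))
    # shelf
    b=ok&(P[...,2]>.32)&(P[...,2]<.36)&(P[...,0]>.5)&(abs(P[...,1]+.035)<.2)
    print(n,"shelf",b.sum(),fit(P[b]),np.round(np.median(P[b],0),3),np.round(P[b].min(0),3))
    # slab of dispenser: dark low sat
    m=((hsv[...,1]<70)&(hsv[...,2]<125)&ok&(P[...,2]<.03)&(P[...,2]>0)&(abs(P[...,0]-.57)<.2)&(abs(P[...,1]+.03)<.14)).astype(np.uint8)
    print(n,"slab",m.sum(),fit(P[m>0]))
    # tray : brighter grey
    m=((hsv[...,1]<60)&(hsv[...,2]>140)&(P[...,2]<.035)&(abs(P[...,0]-.52)<.08)&(abs(P[...,1]+.04)<.08)).astype(np.uint8)
    k=max(cv2.findContours(m,0,2)[0],key=cv2.contourArea)
    w=np.array([plane(n,*q[0],.012)[:2] for q in k],np.float32)*1000
    print(n,"tray",cv2.fitEllipse(w.reshape(-1,1,2)),cv2.minEnclosingCircle(w), P[m>0][:,2].mean())
    # gripper profile
    b=ok&(np.hypot(P[...,0]-.137,P[...,1]+.507)<.13)&(P[...,2]>.2)
    Q=P[b]; R=np.array([[np.cos(.264),np.sin(.264)],[-np.sin(.264),np.cos(.264)]]);L=(Q[:,:2]-[.137,-.507])@R.T
    for z0 in np.arange(.22,.62,.02):
        k=(Q[:,2]>z0)&(Q[:,2]<z0+.02)
        if k.sum()>5: print("   %.2f"%z0,k.sum(),np.round(L[k].min(0)*1000),np.round(L[k].max(0)*1000))
```

```text
top bar 270 (array([491.6, 394.7]), array([ 63.9, 115.6]), 4.4) [0.494 0.399 0.252] [[0.463 0.339 0.245]
 [0.508 0.45  0.259]]
top cap 248 (array([628. , -34.3]), array([41.7, 49.4]), 1.6) [ 0.629 -0.034  0.21 ]
top shelf 1161 (array([664. , -32.2]), array([ 76.1, 219.8]), 2.7) [ 0.643 -0.02   0.35 ] [ 0.621 -0.142  0.334]
top slab 2951 (array([564.6, -36.9]), array([228.3, 216.7]), 3.3)
top tray ((512.5598754882812, -38.368690490722656), (115.28277587890625, 117.58251953125), 109.51176452636719) ((514.3170776367188, -39.38020706176758), 60.51998519897461) 0.012456812178696541
   0.28 17 [ 21. -78.] [36. 88.]
   0.30 274 [ 11. -92.] [37. 94.]
   0.32 298 [ 15. -94.] [38. 97.]
   0.34 25 [ 21. -83.] [38. 82.]
   0.38 173 [-37. -19.] [38. 51.]
   0.40 33 [-21. -13.] [38. 41.]
   0.42 70 [-32.  -4.] [41. 42.]
   0.44 61 [-32.   7.] [39. 42.]
   0.46 62 [-23.  28.] [25. 41.]
   0.48 49 [-23.  27.] [28. 41.]
   0.50 105 [-24.  16.] [64. 43.]
   0.52 78 [-39. -45.] [71. 51.]
   0.54 317 [-69. -49.] [72. 68.]
   0.56 1568 [-70. -47.] [ 78. 111.]
   0.58 1507 [-62. -38.] [ 76. 118.]
   0.60 
[... 382 characters left out ...]
, -36.5]), array([339.8, 222.5]), 3.6)
side tray ((513.330078125, -40.479400634765625), (117.77095031738281, 119.29166412353516), 86.82766723632812) ((514.849609375, -40.78163528442383), 61.855308532714844) 0.011745198892442904
   0.22 14 [-10.  51.] [13. 64.]
   0.24 59 [-10.  48.] [13. 73.]
   0.26 58 [-11. -48.] [13. 74.]
   0.28 78 [-36. -44.] [38. 96.]
   0.30 183 [-36.  20.] [ 39. 100.]
   0.32 426 [-36.  13.] [ 39. 104.]
   0.34 160 [-21.  10.] [27. 59.]
   0.36 149 [-21.  12.] [26. 58.]
   0.38 290 [-37.   7.] [38. 59.]
   0.40 151 [-34.   3.] [30. 44.]
   0.42 201 [-37.  13.] [33. 47.]
   0.44 212 [-37.   8.] [33. 46.]
   0.46 182 [-34.  17.] [33. 44.]
   0.48 60 [-3. 23.] [31. 43.]
```

View pics/g.png

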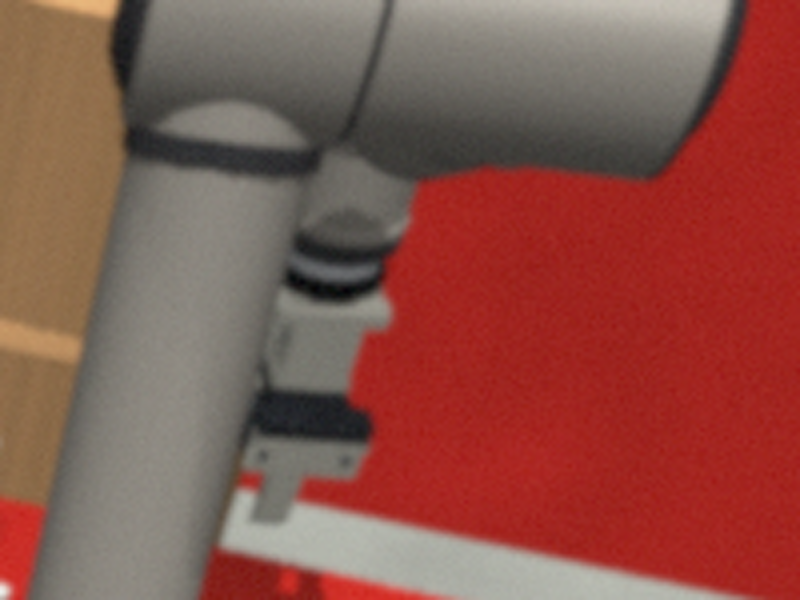

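```bash
python3 - <<'E'
from h import *
t=np.load("top0.npz");s=np.load("side0.npz")
for n,z in(("top",t),("side",s)):
    P=cloud(n,z['d']);ok=z['d']>0;hsv=cv2.cvtColor(z['p'],cv2.COLOR_BGR2HSV)
    m=ok&(P[...,2]>.235)&(hsv[...,2]>195)&(hsv[...,1]<60)&(P[...,0]>.47)&(P[...,0]<.52)&(P[...,1]>.33)&(P[...,1]<.47)
    k=max(cv2.findContours(m.astype(np.uint8),0,2)[0],key=cv2.contourArea)
    w=np.array([plane(n,*q[0],.251)[:2] for q in k],np.float32)*1000
    mu=cv2.moments(w.reshape(-1,1,2)); print(n,"bar",cv2.minAreaRect(w),np.round(np.median(P[m][:,2]),3),mu['m10']/mu['m00'],mu['m01']/mu['m00'])
    b=ok&(P[...,2]>.36)&(P[...,2]<.6)&(P[...,0]>.6)&(P[...,0]<.75)&(P[...,1]<.12)&(P[...,1]>-.18)
    for a in((-.17,-.09),(-.09,-.02),(-.02,.1)):
        q=b&(P[...,1]>a[0])&(P[...,1]<a[1])
        if q.sum(): print(n,a,np.round(np.percentile(P[q],[2,98],0),3).tolist())
E
python3 -m handwheel '[0,0,50,0,1, 0,0,50,0,1, 0,0,50,0,1, 0,0,50,0,1, 40,25,0,0.14,1, 40,25,0,0.14,1, 40,25,0,0.14,1, 40,25,0,0.14,1]' 30
python3 -m handwheel '[40,25,0,0.14,1, 40,25,0,0.14,1, 40,25,0,0.14,1, 30,25,0,0.14,1, 0,40,0,0.14,1, 0,45,0,0,1, 0,45,0,0,1, 0,45,0,0,1]'
```

```text
top bar ((494.6119384765625, 396.73797607421875), (13.168573379516602, 110.57916259765625), 1.4337873458862305) 0.253 495.31212769309946 396.5906550785746
top (-0.17, -0.09) [[0.644, -0.129, 0.367], [0.703, -0.091, 0.401]]
top (-0.09, -0.02) [[0.642, -0.089, 0.366], [0.7, -0.021, 0.403]]
top (-0.02, 0.1) [[0.646, -0.018, 0.366], [0.693, 0.067, 0.414]]
side bar ((501.70068359375, 396.7289733886719), (116.0648422241211, 27.644269943237305), 89.66741943359375) 0.25 496.00683408776854 396.32514753113844
side (-0.17, -0.09) [[0.644, -0.13, 0.364], [0.703, -0.091, 0.396]]
side (-0.09, -0.02) [[0.642, -0.088, 0.363], [0.701, -0.022, 0.399]]
side (-0.02, 0.1) [[0.646, -0.017, 0.361], [0.691, 0.072, 0.411]]
time: 0.9
tool_pos: [0.2981, -0.4057, 0.4405]
tool_rot: [-3.141, -0.0, 0.829]
contact_force: [1.6, -1.5, -0.5]
opening: 0.0918
grip_force: 0.0
time: 1.7
tool_pos: [0.4466, -0.1301, 0.4403]
tool_rot: [-3.141, -0.0, 1.524]
contact_force: [-0.3, -0.7, 0.4]
opening: 0.0918
grip_force: 0.0
```

```bash
python3 -m handwheel '[0,50,0,0.06,1, 0,50,0,0,1, 0,50,0,0,1, 0,50,0,0,1, 10,50,0,0,1, 10,50,0,0,1, 10,50,0,0,1, 10,50,0,0,1]'
python3 -m handwheel '[8,45,0,0,1, 0,40,0,0,1, 0,42,0,0,1, 0,0,-40,0,0.8, 0,0,-40,0,0.7, 0,0,-40,0,0.7, 0,0,0,0,0.7, 0,0,0,0,0.7]'
python3 - <<'E'
from h import *
for n in("side","top"):
    p,d=eyes.read_camera(n); cv2.imwrite(f"pics/{n}1.png",p); np.savez(f"{n}1.npz",p=p,d=d)
t=cv2.imread("pics/top1.png");s=cv2.imread("pics/side1.png")
cv2.imwrite("pics/c3.png",np.hstack([cv2.resize(x,(400,400),interpolation=2) for x in(t[170:290,140:260],s[260:400,180:320])]))
E
```

```text
time: 2.5
tool_pos: [0.4859, 0.2664, 0.4405]
tool_rot: [-3.141, 0.0, 1.584]
contact_force: [0.6, 0.4, 0.9]
opening: 0.0917
grip_force: 0.0
time: 3.3
tool_pos: [0.4943, 0.3913, 0.3214]
tool_rot: [-3.141, 0.0, 1.584]
contact_force: [0.4, -0.2, 1.1]
opening: 0.0647
grip_force: 0.0
```

View pics/c3.png

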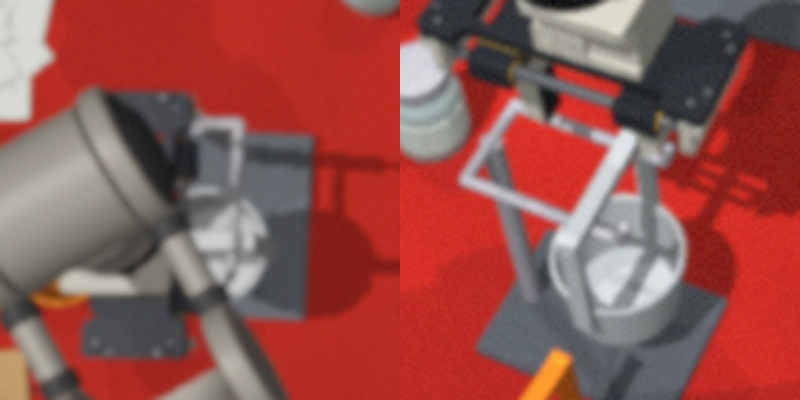

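The gripper hangs square over the bar, with the pot still hanging below it (side crop around (600,180)). Next I'll go down and grip.

```bash
python3 -m handwheel '[0,5,-25,0,0.7, 0,0,-25,0,0.7, 0,0,-18,0,0.7, 0,0,-10,0,0.7, 0,0,0,0,0.7, 0,0,0,0,0, 0,0,0,0,0, 0,0,0,0,0]' 40
python3 -m handwheel '[0,0,0,0,0, 0,0,0,0,0, 0,0,0,0,0]'
```

```text
time: 4.2
tool_pos: [0.4946, 0.3965, 0.244]
tool_rot: [3.14, -0.001, 1.584]
contact_force: [0.2, 0.1, -0.7]
opening: 0.0448
grip_force: 0.0
time: 4.5
tool_pos: [0.4941, 0.3963, 0.2429]
tool_rot: [3.141, -0.0, 1.584]
contact_force: [-1.1, 1.2, -0.7]
opening: 0.0211
grip_force: 0.0
```

```bash
python3 -m handwheel '[0,0,0,0,0, 0,0,0,0,0, 0,0,0,0,0]'
python3 -m handwheel '[0,0,5,0,0, 0,0,10,0,0, 0,0,15,0,0, 0,0,10,0,0, 0,0,0,0,0]'
```

```text
time: 4.8
tool_pos: [0.4943, 0.3963, 0.2428]
tool_rot: [3.141, -0.0, 1.584]
contact_force: [1.5, 1.3, -0.2]
opening: 0.0133
grip_force: 40.0
time: 5.3
tool_pos: [0.4947, 0.3967, 0.2849]
tool_rot: [3.138, -0.002, 1.584]
contact_force: [0.4, 0.4, -2.8]
opening: 0.0138
grip_force: 40.0
```

```bash
python3 -m handwheel '[-8,0,0,0,0, -15,0,0,0,0, -20,0,0,0,0, -25,0,0,0,0, -20,0,0,0,0, -15,0,0,0,0, -8,0,0,0,0, -4,0,0,0,0]'
python3 -m handwheel '[0,-4,0,0,0, 0,-10,0,0,0, 0,-16,0,0,0, 0,-20,0,0,0, 0,-20,0,0,0, 0,-20,0,0,0, 0,-20,0,0,0, 0,-20,0,0,0]'
python3 -m handwheel '[0,-20,0,0,0, 0,-20,0,0,0, 0,-20,0,0,0, 0,-20,0,0,0, 0,-20,0,0,0, 0,-20,0,0,0, 0,-20,0,0,0, 0,-20,0,0,0]'
python3 -m handwheel '[0,-20,0,0,0, 0,-20,0,0,0, 0,-20,0,0,0, 0,-20,0,0,0, 0,-18,0,0,0, 0,-14,0,0,0, 0,-9,0,0,0, 0,-4,0,0,0]'
python3 - <<'E'
from h import *
for n in("side","top"):
    p,d=eyes.read_camera(n); cv2.imwrite(f"pics/{n}2.png",p); np.savez(f"{n}2.npz",p=p,d=d)
t=np.load("top0.npz");P=cloud("top",t['d']);h=cv2.cvtColor(t['p'],cv2.COLOR_BGR2HSV)
b=(P[...,0]>.38)&(P[...,0]<.48)&(P[...,1]<-.05)&(P[...,1]>-.27)&((h[...,1]<120)|(h[...,0]>7)&(h[...,0]<30))&(P[...,2]<.06)
print(np.round(np.percentile(P[b],[1,50,99],0),3))
E
```

```text
time: 6.1
tool_pos: [0.3781, 0.3962, 0.2825]
tool_rot: [-3.141, 0.0, 1.585]
contact_force: [0.1, 0.4, -2.2]
opening: 0.0134
grip_force: 40.0
time: 6.9
tool_pos: [0.3795, 0.2645, 0.2826]
tool_rot: [3.141, 0.0, 1.583]
contact_force: [1.0, 0.5, -2.5]
opening: 0.0137
grip_force: 40.0
time: 7.7
tool_pos: [0.3791, 0.1046, 0.2827]
tool_rot: [3.141, 0.0, 1.583]
contact_force: [-1.0, -0.0, -2.7]
opening: 0.0132
grip_force: 40.0
time: 8.5
tool_pos: [0.379, -0.0199, 0.2827]
tool_rot: [3.141, 0.0, 1.582]
contact_force: [-0.7, 1.0, -3.0]
opening: 0.0138
grip_force: 40.0
[[ 0.391 -0.252 -0.003]
 [ 0.432 -0.129  0.016]
 [ 0.479 -0.053  0.029]]
```

View pics/side2.png

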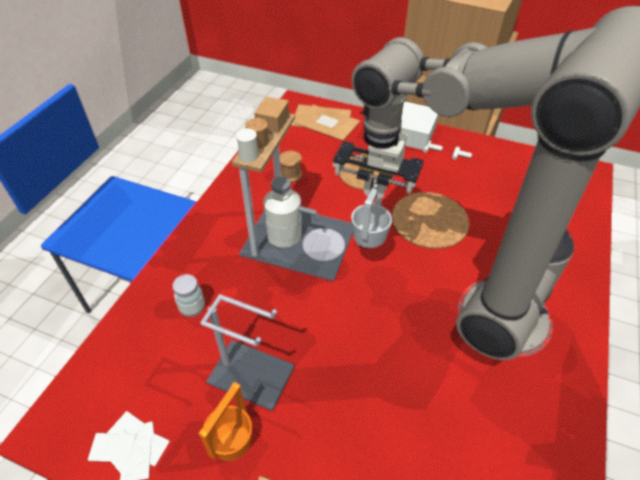

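The pot hangs upright at about (372,225), clear of the stand, and the brush lies behind it. I'll lower it and bring it in level from the front.

```bash
python3 -m handwheel '[0,0,-10,0,0, 0,0,-20,0,0, 0,0,-25,0,0, 0,0,-20,0,0, 0,0,-13,0,0, 0,0,-7,0,0, 0,0,0,0,0]'
python3 -m handwheel '[6,0,0,0,0, 12,0,0,0,0, 15,0,0,0,0, 15,0,0,0,0, 15,0,0,0,0, 15,-4,0,0,0, 15,-5,0,0,0, 15,-5,0,0,0]'
python3 -m handwheel '[12,-4,0,0,0, 7,-2,0,0,0, 3,0,0,0,0, 0,0,0,0,0, 0,0,-5,0,0, 0,0,-4,0,0, 0,0,-2,0,0, 0,0,0,0,0]'
```

```text
time: 9.3
tool_pos: [0.3786, -0.0182, 0.1868]
tool_rot: [-3.14, -0.001, 1.585]
contact_force: [0.7, -1.0, -2.2]
opening: 0.0138
grip_force: 40.0
time: 10.1
tool_pos: [0.4892, -0.0329, 0.1882]
tool_rot: [3.14, 0.0, 1.584]
contact_force: [1.4, 0.3, -3.6]
opening: 0.0136
grip_force: 40.0
time: 10.9
tool_pos: [0.5087, -0.0386, 0.1763]
tool_rot: [-3.141, -0.0, 1.584]
contact_force: [-0.5, 0.6, -3.5]
opening: 0.0132
grip_force: 40.0
```

```bash
python3 -m handwheel '[0,0,-2,0,0, 0,0,-1,0,0, 0,0,0,0,0]'
python3 -m handwheel '[0,0,-2,0,0, 0,0,0,0,0]'
python3 - <<'E'
from h import *
for n in("side","top"):
    p,d=eyes.read_camera(n); np.savez(f"{n}3.npz",p=p,d=d); cv2.imwrite(f"pics/{n}3.png",p)
cv2.imwrite("pics/c4.png",cv2.resize(cv2.imread("pics/side3.png")[130:290,230:400],None,fx=3.5,fy=3.5,interpolation=2))
E
```

```text
time: 11.2
tool_pos: [0.509, -0.0387, 0.1736]
tool_rot: [-3.141, -0.0, 1.584]
contact_force: [0.2, -0.4, -2.9]
opening: 0.0135
grip_force: 40.0
time: 11.4
tool_pos: [0.509, -0.0387, 0.1715]
tool_rot: [-3.141, -0.0, 1.584]
contact_force: [0.6, -0.6, -3.5]
opening: 0.0139
grip_force: 40.0
```

View pics/c4.png

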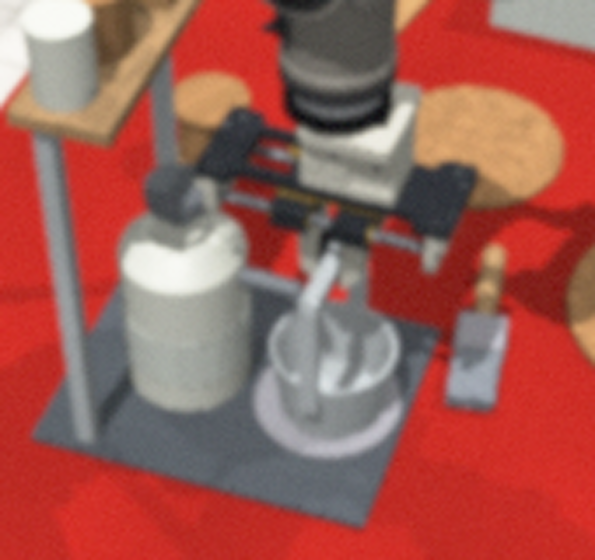

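The pot is just above the tray, centred, and the gripper's end is close to the cap but above it. Next I'll lower in 1 mm steps until it touches.

```bash
python3 -m handwheel '[0,0,-1,0,0, 0,0,0,0,0]' | grep -E 'pos|force'
python3 -m handwheel '[0,0,-1,0,0, 0,0,0,0,0]'| grep -E 'pos|force'
python3 -m handwheel '[0,0,-1,0,0, 0,0,0,0,0]'| grep -E 'pos|force'
```

```text
tool_pos: [0.5091, -0.0387, 0.1706]
contact_force: [-0.9, -0.5, -3.1]
grip_force: 40.0
tool_pos: [0.5094, -0.0388, 0.17]
contact_force: [-0.3, -1.2, -1.4]
grip_force: 40.0
tool_pos: [0.51, -0.0388, 0.1698]
contact_force: [0.4, 0.7, 4.2]
grip_force: 40.0
```

```bash
python3 -m handwheel '[0,0,1,0,0, 0,0,0,0,0.25, 0,0,0,0,0.4, 0,0,0,0,0.4, 0,0,0,0,0.4, 0,0,0,0,0.4]'
python3 -m handwheel '[0,0,10,0,0.4, 0,0,20,0,0.4, 0,0,30,0,0.4, 0,0,30,0,0.4, 0,0,30,0,0.4, 0,0,0,0,0.4]'
python3 - <<'E'
from h import *
from math import *
p,d=eyes.read_camera("side"); p2,d2=eyes.read_camera("top")
np.savez("side4.npz",p=p,d=d);np.savez("top4.npz",p=p2,d=d2)
cv2.imwrite("pics/c5.png",np.hstack([cv2.resize(p[130:290,230:390],(400,400),interpolation=2),cv2.resize(p2[150:290,290:430],(400,400),interpolation=2)]))
P=cloud("side",d)
b=(d>0)&(P[...,2]>.055)&(P[...,2]<.09)&(np.hypot(P[...,0]-.51,P[...,1]+.039)<.065)
print("rim-ish pts z98",np.percentile(P[b][:,2],98))
# press pose: axis at dispenser (-72,+-52)
o=np.array([.630,-.032]);yaw=.055;R=np.array([[cos(yaw),-sin(yaw)],[sin(yaw),cos(yaw)]])
for s in(1,-1):
    a=o+R@[-.072,.052*s];v=o-a;ang=atan2(v[1],v[0]); print(s,np.round(a,4),"yaw",ang+pi/2)
E
```

```text
time: 12.7
tool_pos: [0.5091, -0.0387, 0.1697]
tool_rot: [3.142, 0.0, 1.584]
contact_force: [0.5, -0.3, -0.4]
opening: 0.0366
grip_force: 0.0
time: 13.3
tool_pos: [0.5109, -0.0391, 0.2947]
tool_rot: [3.133, 0.002, 1.584]
contact_force: [-0.0, 0.2, -0.5]
opening: 0.0365
grip_force: 0.0
rim-ish pts z98 0.08786600143309553
1 [0.5553 0.016 ] yaw 1.0003112865556678
-1 [ 0.561  -0.0879] yaw 2.251281367034126
```

View pics/c5.png

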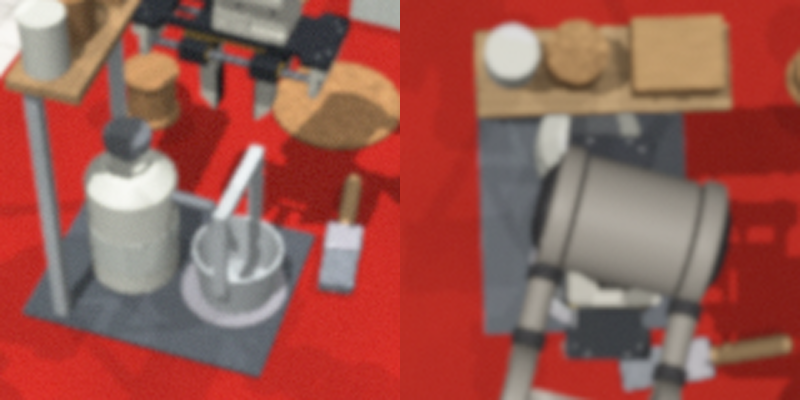

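The pot stands centred on the tray, upright and released. To press the cap without tilt, I'll use the underside of the gripper body's end. The fingers will be shut, diagonally in front on the +y side, with everything below the shelf.

```bash
python3 -m handwheel '[-5,19,0,-0.12,0.2, -4,20,0,-0.12,0, -4,19,0,-0.12,0, -4,19,0,-0.12,0, -4,19,0,-0.104,0, 0,0,-30,0,0, 0,0,-30,0,0, 0,0,-30,0,0]'
python3 -m handwheel '[0,0,0,0,0, 0,0,0,0,0, 0,0,0,0,0]'
```

```text
time: 14.2
tool_pos: [0.4872, 0.0575, 0.1978]
tool_rot: [-3.14, 0.001, 1.0]
contact_force: [0.3, -0.3, -1.0]
opening: 0.0007
grip_force: 0.0
time: 14.5
tool_pos: [0.4889, 0.0572, 0.201]
tool_rot: [3.14, -0.001, 1.0]
contact_force: [-0.1, 0.2, 0.5]
opening: 0.0004
grip_force: 0.0
```

```bash
python3 -m handwheel '[10,-6,0,0,0, 12,-8,0,0,0, 12,-8,0,0,0, 12,-8,0,0,0, 10,-6,0,0,0, 5,-2,0,0,0, 0,0,0,0,0, 0,0,0,0,0]'
python3 - <<'E'
from h import *
p,d=eyes.read_camera("side"); p2,d2=eyes.read_camera("top")
cv2.imwrite("pics/c6.png",np.hstack([cv2.resize(p[110:290,220:400],(400,400),interpolation=2),cv2.resize(p2[130:290,280:440],(400,400),interpolation=2)]))
E
```

```text
time: 15.3
tool_pos: [0.5489, 0.0194, 0.1997]
tool_rot: [-3.141, 0.0, 1.0]
contact_force: [-0.1, -0.3, -0.2]
opening: 0.0005
grip_force: 0.0
```

View pics/c6.png

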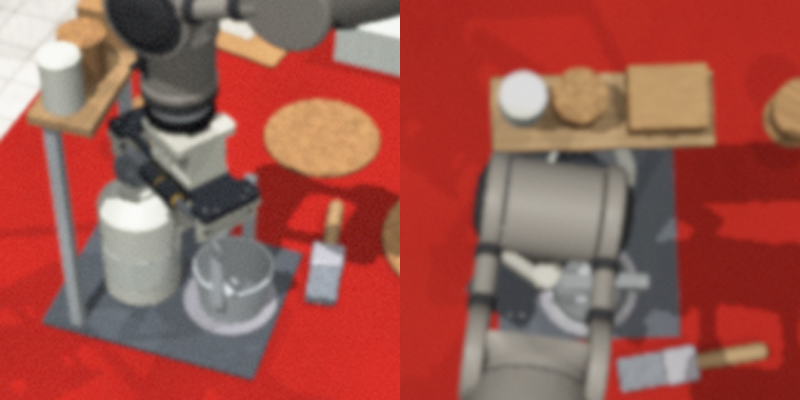

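The gripper body's end sits over the cap, below the shelf, and the pot is undisturbed (side crop around (230,275)). Next I'll lower slowly, watching the force.

```bash
python3 -m handwheel '[0,0,-15,0,0, 0,0,-15,0,0, 0,0,-6,0,0, 0,0,0,0,0]'| grep -E 'pos|force'
python3 -m handwheel '[0,0,-4,0,0, 0,0,0,0,0]'| grep -E 'pos|force'
python3 -m handwheel '[0,0,-4,0,0, 0,0,0,0,0]'| grep -E 'pos|force'
```

```text
tool_pos: [0.5485, 0.0195, 0.1631]
contact_force: [-0.5, 0.2, -0.3]
grip_force: 0.0
tool_pos: [0.5492, 0.0193, 0.1599]
contact_force: [-0.1, -0.3, -0.1]
grip_force: 0.0
tool_pos: [0.5496, 0.0192, 0.1561]
contact_force: [-0.4, 0.0, 3.8]
grip_force: 0.0
```

```bash
python3 -m handwheel '[0,0,-4,0,0, 0,0,0,0,0]'| grep -E 'pos|force'
python3 -m handwheel '[0,0,-4,0,0, 0,0,0,0,0]'| grep -E 'pos|force'
python3 -m handwheel '[0,0,-2,0,0, 0,0,-1,0,0, 0,0,0,0,0]'| grep -E 'pos|force'
```

```text
tool_pos: [0.5497, 0.0192, 0.152]
contact_force: [0.6, -0.6, 5.7]
grip_force: 0.0
tool_pos: [0.5498, 0.0192, 0.1483]
contact_force: [0.2, 0.7, 7.1]
grip_force: 0.0
tool_pos: [0.5499, 0.0192, 0.1458]
contact_force: [-1.5, 0.3, 8.9]
grip_force: 0.0
```

```bash
python3 -m handwheel '[0,0,-1,0,0, 0,0,0,0,0]'| grep -E 'pos|force'
python3 -m handwheel '[0,0,-1,0,0, 0,0,0,0,0, 0,0,0,0,0]'| grep -E 'pos|force'
```

```text
tool_pos: [0.5499, 0.0192, 0.1449]
contact_force: [-2.2, 0.5, 9.3]
grip_force: 0.0
tool_pos: [0.5499, 0.0192, 0.1442]
contact_force: [-2.4, 0.3, 10.7]
grip_force: 0.0
```

```bash
python3 -m handwheel '[0,0,-1,0,0, 0,0,0,0,0, 0,0,0,0,0]'| grep -E 'pos|force'
```

```text
tool_pos: [0.55, 0.0192, 0.144]
contact_force: [-6.6, 2.3, 16.0]
grip_force: 0.0
```

The force rose to 16 N, so the cap is on its stop. Next I'll go up and reverse out.

```bash
python3 -m handwheel '[0,0,5,0,0, 0,0,10,0,0, 0,0,15,0,0, 0,0,15,0,0, 0,0,12,0,0, 0,0,0,0,0, -10,6,0,0,0, -12,8,0,0,0]'
python3 -m handwheel '[-15,9,0,0,0, -15,9,0,0,0, -9,6,0,0,0, 0,0,30,0,0, 0,0,30,0,0, 0,0,35,0,0, 0,0,0,0,0.4, 0,0,0,0,0.4]'
python3 - <<'E'
from h import *
p,d=eyes.read_camera("side"); p2,d2=eyes.read_camera("top")
np.savez("side5.npz",p=p,d=d);np.savez("top5.npz",p=p2,d=d2)
for k,(p,d) in (("before",(np.load("side4.npz")['p'],np.load("side4.npz")['d'])),("now",(p,d))):
    P=cloud("side",d);b=(d>0)&(P[...,2]>.165)&(P[...,2]<.19)&(abs(P[...,0]-.51)<.04)&(abs(P[...,1]+.039)<.075)
    print(k,b.sum(),np.round(P[b].min(0),3),np.round(P[b].max(0),3),np.round(np.median(P[b],0),3),cv2.minAreaRect((P[b][:,:2]*1000).astype(np.float32)))
    b=(d>0)&(P[...,2]>.19)&(P[...,2]<.225)&(abs(P[...,0]-.63)<.04)&(abs(P[...,1]+.032)<.04); print("cap z",np.percentile(P[b][:,2],[50,90]),b.sum())
cv2.imwrite("pics/c7.png",cv2.resize(p[130:290,230:390],(400,400),interpolation=2))
E
```

```text
time: 18.5
tool_pos: [0.5258, 0.0335, 0.1975]
tool_rot: [-3.14, 0.001, 0.999]
contact_force: [-0.4, -0.2, -0.1]
opening: 0.0005
grip_force: 0.0
time: 19.3
tool_pos: [0.4879, 0.0574, 0.2936]
tool_rot: [3.141, -0.0, 1.0]
contact_force: [0.4, -0.5, -0.9]
opening: 0.012
grip_force: 0.0
before 225 [ 0.501 -0.098  0.165] [0.518 0.023 0.183] [ 0.508 -0.031  0.177] ((509.4308776855469, -37.69350814819336), (15.895450592041016, 120.42268371582031), 0.5065633058547974)
cap z [0.2088307  0.21158319] 280
now 119 [ 0.502 -0.038  0.165] [0.517 0.02  0.182] [ 0.508 -0.005  0.176] ((509.4048767089844, -8.977092742919922), (14.66844654083252, 57.70988845825195), 0.7243643403053284)
cap z [0.20880338 0.21150056] 280
```

The cap is up again and the pot hasn't moved. Regrip it.

```bash
python3 -m handwheel '[4,-19,0,0.12,0.5, 4,-20,0,0.12,0.5, 4,-19,0,0.12,0.5, 4,-19,0,0.12,0.5, 4,-19,0,0.104,0.5, 1,0,0,0,0.5, 0,0,0,0,0.5, 0,0,0,0,0.5]'
python3 -m handwheel '[0,0,0,0,0.5, 0,0,-40,0,0.5, 0,0,-40,0,0.5, 0,0,-25,0,0.5, 0,0,-14,0,0.5, 0,0,-4,0,0.5, 0,0,0,0,0.5]'
```

```text
time: 20.2
tool_pos: [0.5088, -0.038, 0.2931]
tool_rot: [-3.14, -0.001, 1.583]
contact_force: [-0.8, 0.1, 0.6]
opening: 0.0463
grip_force: 0.0
time: 20.9
tool_pos: [0.5091, -0.0383, 0.1707]
tool_rot: [-3.141, -0.0, 1.584]
contact_force: [0.9, -0.3, -0.2]
opening: 0.0461
grip_force: 0.0
```

```bash
python3 -m handwheel '[0,0,0,0,0, 0,0,0,0,0, 0,0,0,0,0, 0,0,0,0,0, 0,0,0,0,0, 0,0,0,0,0]'
python3 -m handwheel '[0,0,0,0,0, 0,0,4,0,0, 0,0,7,0,0, 0,0,4,0,0, 0,0,0,0,0]'
```

```text
time: 21.5
tool_pos: [0.5095, -0.0388, 0.171]
tool_rot: [3.14, 0.0, 1.584]
contact_force: [1.0, 0.5, 1.6]
opening: 0.0132
grip_force: 40.0
time: 22.0
tool_pos: [0.5094, -0.0388, 0.1864]
tool_rot: [3.14, 0.0, 1.584]
contact_force: [-0.2, -0.6, -1.5]
opening: 0.0134
grip_force: 40.0
```

```bash
python3 -m handwheel '[-5,1,0,0,0, -12,3,0,0,0, -17,4,0,0,0, -20,4,0,0,0, -20,4,0,0,0, -20,4,0,0,0, -17,0,0,0,0, -12,0,0,0,0]'
python3 -m handwheel '[-7,0,0,0,0, 0,0,8,0,0, 0,0,16,0,0, 0,0,20,0,0, 0,0,18,0,0, 0,0,10,0,0, 0,0,4,0,0, 0,0,0,0,0]'
python3 - <<'E'
from h import *
s=robot.observe(); print(s['tool_pos'],np.array([507,-389])-s['tool_pos'][:2]*1000)
p,d=eyes.read_camera("side");P=cloud("side",d);c=s['tool_pos']
b=(d>0)&(P[...,2]<.16)&(P[...,2]>.03)&(np.hypot(P[...,0]-c[0],P[...,1]-c[1])<.07)
print(np.round(np.percentile(P[b],[1,99],0),3))
E
```

```text
time: 22.8
tool_pos: [0.3845, -0.0184, 0.1856]
tool_rot: [-3.141, -0.0, 1.584]
contact_force: [0.5, 0.1, -2.4]
opening: 0.0134
grip_force: 40.0
time: 23.6
tool_pos: [0.3794, -0.0188, 0.2619]
tool_rot: [3.141, 0.0, 1.584]
contact_force: [-0.2, 0.0, -2.6]
opening: 0.0137
grip_force: 40.0
[ 0.37943409 -0.01879716  0.26188547] [ 127.56590661 -370.20284359]
[[ 0.335 -0.064  0.103]
 [ 0.424  0.038  0.159]]
```

```bash
python3 -m handwheel '[0,-4,0,0,0, 0,-10,0,0,0, 0,-16,0,0,0, 0,-20,0,0,0, 0,-20,0,0,0, 0,-20,0,0,0, 4,-20,0,0,0, 8,-20,0,0,0]'
python3 -m handwheel '[10,-20,0,0,0, 10,-20,0,0,0, 10,-20,0,0,0, 10,-20,0,0,0, 10,-20,0,0,0, 10,-20,0,0,0, 10,-20,0,0,0, 10,-20,0,0,0]'
python3 -m handwheel '[10,-20,0,0,0, 10,-20,0,0,0, 8,-18,0,0,0, 5,-14,0,0,0, 3,-6,0,0,0, 0,-3,0,0,0, 0,0,0,0,0, 0,0,0,0,0]'
```

```text
time: 24.45
tool_pos: [0.3906, -0.1502, 0.2613]
tool_rot: [-3.141, -0.0, 1.583]
contact_force: [-0.7, -0.4, -3.4]
opening: 0.0138
grip_force: 40.0
time: 25.25
tool_pos: [0.4708, -0.3104, 0.2608]
tool_rot: [-3.14, -0.001, 1.583]
contact_force: [0.6, -0.2, -3.1]
opening: 0.0132
grip_force: 40.0
time: 26.05
tool_pos: [0.5069, -0.3893, 0.2618]
tool_rot: [-3.141, -0.0, 1.584]
contact_force: [-0.6, 0.0, -3.0]
opening: 0.0136
grip_force: 40.0
```

```bash
python3 -m handwheel '[0,0,-10,0,0, 0,0,-20,0,0, 0,0,-22,0,0, 0,0,-20,0,0, 0,0,-12,0,0, 0,0,-6,0,0, 0,0,-3,0,0, 0,0,0,0,0]'| grep -E 'pos|force'
python3 -m handwheel '[0,0,-1,0,0, 0,0,0,0,0, 0,0,-1,0,0, 0,0,0,0,0]'| grep -E 'pos|force'
```

```text
tool_pos: [0.5073, -0.3898, 0.1691]
contact_force: [0.6, 0.0, -2.6]
grip_force: 40.0
tool_pos: [0.5072, -0.3898, 0.1669]
contact_force: [-1.0, 0.3, -2.4]
grip_force: 40.0
```

```bash
python3 -m handwheel '[0,0,-1,0,0, 0,0,0,0,0, 0,0,-1,0,0, 0,0,0,0,0]'| grep -E 'pos|force'
python3 -m handwheel '[0,0,-1,0,0, 0,0,0,0,0]'| grep -E 'pos|force'
python3 -m handwheel '[0,0,-1,0,0, 0,0,0,0,0]'| grep -E 'pos|force'
```

```text
tool_pos: [0.5074, -0.3898, 0.1651]
contact_force: [0.2, 0.2, -0.5]
grip_force: 40.0
tool_pos: [0.5076, -0.3898, 0.165]
contact_force: [-0.0, 1.4, 4.8]
grip_force: 40.0
tool_pos: [0.5077, -0.3899, 0.165]
contact_force: [-0.7, 2.7, 10.8]
grip_force: 40.0
```

The pot is standing on the mat. Release it, rise and check.

```bash
python3 -m handwheel '[0,0,2,0,0, 0,0,0,0,0.25, 0,0,0,0,0.4, 0,0,0,0,0.5, 0,0,0,0,0.5, 0,0,0,0,0.5, 0,0,0,0,0.5]'
python3 -m handwheel '[0,0,10,0,0.5, 0,0,20,0,0.5, 0,0,35,0,0.5, 0,0,45,0,0.5, 0,0,45,0,0.5, 0,0,45,0,0.5, 0,0,0,0,0.5, 0,0,0,0,0.5]'
python3 - <<'E'
from h import *
p,d=eyes.read_camera("side")
cv2.imwrite("pics/c8.png",p)
P=cloud("side",d);b=(d>0)&(P[...,2]>.15)&(P[...,2]<.185)&(abs(P[...,0]-.507)<.05)&(abs(P[...,1]+.389)<.08)
print(b.sum(),np.round(P[b].min(0),3),np.round(P[b].max(0),3))
E
```

```text
time: 28.75
tool_pos: [0.5071, -0.3897, 0.1647]
tool_rot: [3.142, -0.0, 1.584]
contact_force: [-0.2, -0.6, 0.1]
opening: 0.0461
grip_force: 0.0
time: 29.55
tool_pos: [0.5073, -0.3898, 0.3666]
tool_rot: [3.139, 0.003, 1.584]
contact_force: [0.4, 0.2, 0.1]
opening: 0.046
grip_force: 0.0
162 [ 0.499 -0.446  0.15 ] [ 0.515 -0.329  0.177]
```

View pics/c8.png

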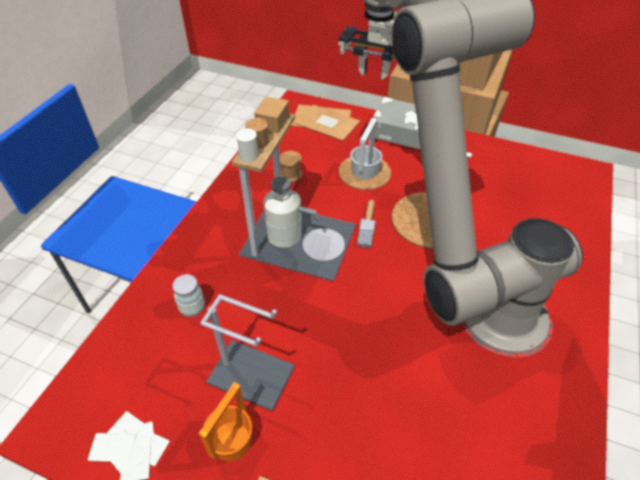

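The pot stands upright and centred on the 170 mm mat at about (366,170), and nothing else has moved.

```bash
python3 -c "
from cell import robot
print(robot.hand_in())"
```

```text
the job is handed in; nothing more can be done
None
```

The job is handed in, with no verdict returned: the pot got its portion of glue and stands released on the 170 mm cork mat; because the moves can't tilt the tool, I pressed the cap with the underside of the gripper body (16 N, under the 40 N limit) rather than from the front at 25–45 degrees.

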